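# Shut and latch the bug display case

### The arm

A 6-joint arm with a two-finger parallel gripper is mounted at the origin on the work surface. World frame = base frame: x ahead of the robot, y to its left, z up, the work surface at z = 0. Lengths are in m, angles in degrees, forces in N, time in s.
With the tool pointing down it reaches from about 0.35 to 1 m from the base axis. Payload 7.1 kg.
Tool frame: the origin (TCP) lies midway between the tips of the shut fingers; the grasp point (between the pads) lies 19 mm behind it; z points along the fingers, x is the direction in which the jaws open and shut, and the axes are right-handed (so a half turn about z gives the same grasp; the last joint's range is limited). The gripper opens to 85 mm and grips with 20 to 120 N. Pads are 22 mm wide; open, the fingers measure 114 mm over their backs; the gripper's body (76 mm by 85 mm) begins 54 mm behind the grasp point. The pads swing forward as they close: fully open they stand 13 mm farther back than shut.
Start: joints at [-65.604, 24.242, 93.386, -0, 62.372, -1.089], TCP at [0.269, -0.564, 0.231] pointing down, gripper open.
Joint ranges: [-172.04, 172.04], [-51.8, 120.97], [4.93, 147.93], [-75.15, 255.16], [6.16, 154.13], [-145.62, 145.62]. Speed limits (degrees/s): [136.94, 136.94, 172.46, 180, 180, 180].

### API

Orientations are given as a 3x3 rotation matrix whose columns are the frame's x, y, z axes.
In Python, from station import sensors, optics, robot gives the robot as it stands. The module is installed in compiled form; this text tells all that it offers.
- The arm moves only by the shell command python3 -m handwheel 'ROWS' [FORCE]. ROWS is JSON, a list of rows, each an object with "xyz": the shift along the tool's x, y, z in units of 60 mm (1.0 is 60 mm), a list of three; "angular": the turn, a rotation vector about the tool's x, y, z in units of 6 degrees (1.0 is 6 degrees), a list of three; "claw": the finger opening in mm, from 0 to 85.4. In form: [{"xyz": [x, y, z], "angular": [wx, wy, wz], "claw": claw}, ...]. A call has 1 to 20 rows; each row shifts and turns the commanded pose from where the row before left it, along the tool's axes as they then stand; what a row does not reach is not made up. A row lasts 1/8 s, in which the tool goes at most 62.5 mm and 10.7 degrees, less where a joint would pass 70% of its speed; a pose out of reach is approached as far as the arm can. A call is refused whole if a number of a shift passes 1 or a number of a turn 1, either way. A call with a gripper value outside its range is refused whole. The fingers move at their own pace and stop on an object; FORCE is the grip in N (left out, the last holds). Time passes only in rows, so rows that do not move let the fingers close. It gives the time, the measured TCP pose, the force and the opening at its end, in the units of the state.
- sensors.state(): the state, without advancing time (a new reading comes with each control period).
- optics.get_image(name): name is "side" or "top" or "wrist"; returns the picture (480x640x3 uint8, blue, green, red); there is no depth.
- optics.get_calibration(name): a dict with "vfov" (degrees; the focal length in pixels is half the picture's height over the tangent of half this angle, whatever the lens; pixels are square), "cx", "cy" (the principal point, pixels), "rvec" (rotation vector, rad) and "tvec" (3), from world to camera coordinates, as OpenCV has them; the wrist camera has in their place "tool_from_camera" (4x4, takes a point from camera to tool coordinates, whose origin is the TCP and whose axes are the tool frame's). Camera axes: x right, y down, z forward; pixel columns grow to the right and rows downward; lengths in m; the calibration is good to about 2 mm. A picture is of the moment at which its call begins: read the wrist's pose just before it. get_calibration takes no time and is no camera call.
- robot.finish_job(): hands the job in, once; it reports no verdict.
The state is a dict: "t": time; "qpos": joint angles; "joint_velocities": joint speeds; "tau": joint torques, N m; "tool_pos": TCP position; "orientation": TCP orientation; "ft_force": force on the tool from outside, world axes, zero at the start; "ft_torque": the same for the moment, N m; "opening": opening from 0.0 (shut) to 1.0 (fully open).
Only numpy, scipy, OpenCV 4.12 (cv2) and the standard library are available. Lean on these libraries where they do the work, as an engineer would, in place of code of your own. Each camera call takes 0.05 s, during which the arm holds its last target. There are 200 camera calls.

### The job

Shut the lid of the low display case: swing it down, hold it pressed against its springy bumpers and turn the wing knob clockwise until the tongue under the lid has gone beneath the case's front edge and you feel it come up against its rubber stop. Do not force the knob past the stop or crush the lid; leave the knob against the stop with the lid held shut, let go, and leave the other things on the table and in the case alone.

Things in the scene. Friction and masses are not known exactly. Their poses are not given: they have to be found in the camera images.
- case: White low display case fixed to the table, 268 (x) x 300 (y) x 90 mm high without its lid. Origin: centre of its underside; z up; its -x side is the front (towards the robot), yaw varies. Its front edge is a lip 8 mm thick, underside 82 mm and top 90 mm above the table, reaching from x = -134 to -100 mm over the whole width.
- frame: The walls and front edge of the case (same origin and axes as case). Two black sprung bumpers (6 mm radius) at the front corners, x = -117, y = +-128 mm, stand 9 mm proud of its top. Crushing starts at 40 N between the lid (with its tongue) and this frame with its bumpers.
- lid_hinge (a point): Middle of the lid's hinge line, at (130, 0, 90) mm in the case frame; the line runs along the case's y. The lid is a slab 12 mm thick, 264 (from the hinge to the front) x 300 mm, with a wooden border (66 mm wide at the front) round a clear pane; its underside passes through the hinge line.
- lid (a joint): Opening angle of the lid (rad): 0 flat shut, grows as the front rises; starts 0.35 to 0.65. Stiff hinge, stays where left; under 3 N at the front moves it. Rests on the bumpers at about 0.03; about 12 N down at the knob brings the tongue clear below the front edge (lid under 0.010), about 16 N presses it flat. Unlatched it springs up again to 0.03; latched it stays near 0.01.
- wing (a joint): Knob angle (rad), clockwise from above positive, axis square to the lid. At 0 the blade's red end points along the case's -y (right, seen from the robot), at 1.57 to the front (-x). Starts 0 to 0.15. Friction about 0.06 N m. Past about 0.25 the tongue jams on the front edge unless the lid is pressed down. It meets its stop between 0.9 and 1.35, differing each time: feel for it.
- wing_grip (a point): Middle of the wing blade, on the knob's axis. The knob stands on the lid 215 mm from the hinge line, mid-width: a steel disc 42 mm across, 6 mm thick, and on it the blade, 46 mm long, 9 mm thick, 24 mm high, black with one red end. This point is 12 mm above the disc, 12 mm below the blade's top, 18 mm above the lid's top face.
- tongue: Steel cam tongue under the lid, fixed to the wing knob and pointing as its red end does: 12 mm wide, 5 mm thick, reaching 35 mm from the axis, its top face 10.5 mm below the lid's underside. Origin: on the knob's axis at the level of the lid's underside; the tongue points along its own -y.
- tongue_tip (a point): Middle of the free end of the tongue, 35 mm from the knob's axis, 13 mm below the lid's underside.
- keeper: Fixed bracket under the front edge with the springy rubber stop, a pin of 5 mm radius 26 mm in front of the knob's axis, at a place along y that differs by several mm. Origin at (-111, 0, 80) mm in the case frame. The stop gives about 1 mm per 4 N (about 2.7 N m per rad at the knob): over 3 N is a firm touch, 22 N is too much; 0.2 to 0.4 N m at the knob above friction is right.
- can_bug: Bystander: bug sculpture made of a red can with cork legs, about 75 mm long, 55 mm high; origin under its middle.
- cork_bug: Bystander: cork bug sculpture with yellow wings, about 60 mm long, 47 mm high; origin under its middle.
- shown_bug: Bystander inside the case: green bug sculpture, about 60 mm long, 47 mm high; origin under its middle.
- brush_mug: Bystander: blue mug, 76 mm across, 95 mm high; origin under its middle.
- glue: Bystander: white glue bottle, 48 mm across, 130 mm high; origin under its middle.
- tape: Bystander: roll of blue tape lying flat, 90 mm across, 24 mm high; origin under its middle.
- jar: Bystander: amber jar, 68 mm across, 85 mm high; origin under its middle.

How it is judged (in metres and radians):
On the way, in this order (a step that is already met when the one before it is completed fails the run):
1. the lid is swung down onto its bumpers (value of joint lid below 0.06 rad), for 0.2 s.
2. with the lid down, the tongue is turned beneath the front edge and firmly meets its stop (over 3 N) (contact force between tongue and keeper above 3 N and value of joint lid below 0.018 rad and value of joint wing above 0.7 rad), for 0.1 s.
At the end, for the whole second after the job is handed in: The lid is shut (under 0.018 rad) and held down by the tongue alone: the tongue's tip lies beneath the front edge (at least 5 mm in), bears up against it with over 1 N and still touches its rubber stop (over 0.3 N); the knob is let go and at rest (value of joint lid below 0.018 rad and value of joint wing above 0.7 rad and x of tongue_tip in the frame of case below -0.105 m and z of tongue_tip in the frame of case below 0.0825 m and contact force between tongue and keeper above 0.3 N and contact force between tongue and frame above 1 N and velocity of joint each of wing, lid below 0.05 rad/s).
It fails at once if the lid or its tongue is forced against the case frame with more than 40 N (contact force between lid and frame above 40 N).
It fails at once if the tongue is forced against its stop with more than 22 N (contact force between tongue and keeper above 22 N).
It fails at once if a bystander is moved by more than 30 mm (distance of any of can_bug, cork_bug, shown_bug, brush_mug, glue, tape, jar from where it was at the start of the episode above 0.03 m).
It also fails if it takes over 69 s, if anything falls off the work surface, if the arm or the gripper's body presses on something with over 40 N, if the wrist force passes 120 N, or if a joint passes its speed limit or range.

## Working session

There is one attempt and no reset: what is moved stays moved. The work goes in short steps, Python scripts to look and compute and a shell command to move; the robot and the scene stay as the last step left them, time stands still between calls to the robot, and variables do not carry over. Pictures are saved under pics/ and viewed, about 8 in all and at most 12, crops included, and the job is handed in when it is done.

```bash
mkdir -p pics; python3 - <<'E'
from station import sensors, optics, robot
import cv2,numpy as np
s=sensors.state();print({k:np.round(v,3).tolist() for k,v in s.items()})
for n in("side","top"):
    im=optics.get_image(n);cv2.imwrite(f"pics/{n}0.png",im)
    c=optics.get_calibration(n);R=cv2.Rodrigues(np.array(c["rvec"]))[0];print(n,c,"pos",-R.T@np.array(c["tvec"]).ravel())
print(optics.get_calibration("wrist"))
E
```

```text
{'t': 0.0, 'qpos': [-65.607, 24.282, 93.433, 0.002, 62.371, -1.089], 'joint_velocities': [0.127, 0.044, 0.025, 0.09, 0.029, -0.025], 'tau': [0.001, -55.738, -28.174, -0.0, 0.007, 0.0], 'tool_pos': [0.269, -0.564, 0.231], 'orientation': [[0.43, -0.903, -0.001], [-0.903, -0.43, 0.001], [-0.002, -0.0, -1.0]], 'ft_force': [-0.637, 0.271, -0.171], 'ft_torque': [0.029, -0.005, 0.031], 'opening': 0.999}
side {'vfov': 52.50195148356064, 'cx': 315.2469808606232, 'cy': 251.62151126701625, 'rvec': array([ 0.84333625, -2.28900391,  1.31162178]), 'tvec': array([0.40638485, 0.26803729, 1.05298135])} pos [-0.21955122  0.84309184  0.76599985]
top {'vfov': 57.51138425994779, 'cx': 326.60425178510025, 'cy': 243.04309258117488, 'rvec': array([ 2.18613774, -2.14169082,  0.14011319]), 'tvec': array([-0.02949058,  0.5929422 ,  1.07295436])} pos [ 0.46078736 -0.00815809  1.13634927]
{'vfov': 69.33025283700682, 'cx': 316.17674367103126, 'cy': 234.74781577686608, 'tool_from_camera': array([[ 9.99999474e-01, -9.26368571e-04, -4.40763953e-04,
         3.09063228e-04],
       [ 1.01273922e-03,  9.59979890e-01,  2.80067107e-01,
        -7.20819115e-02],
       [ 1.63679166e-04, -2.80067406e-01,  9.59980323e-01,
        -1.44124489e-01],
       [ 0.00000000e+00,  0.00000000e+00,  0.00000000e+00,
         1.00000000e+00]])}
```

View pics/top0.png

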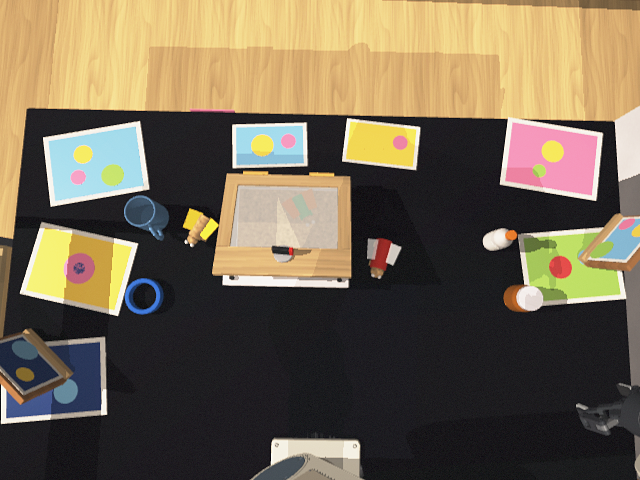

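View pics/side0.png

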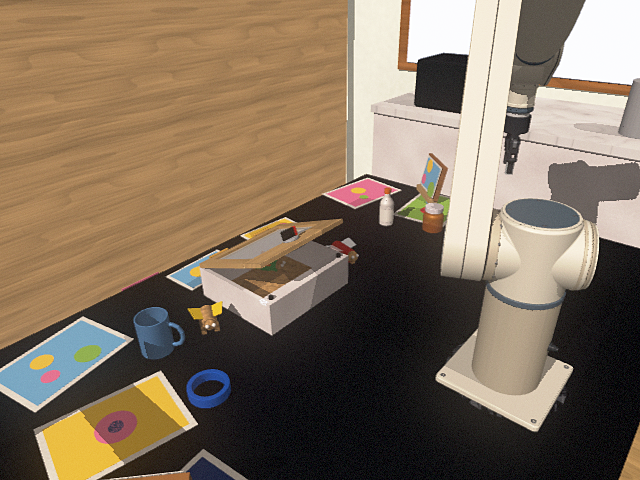

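Top view: case at about (285,225) px with the lid ajar, knob at (283,252) with its red end left of the black one's right end, can bug at (381,257), cork bug at (200,228). Side view: the lid is open and the front lip's top corners are near (270,300) and (347,257). I'll enlarge both.

```bash
python3 - <<'E'
import cv2,numpy as np
a=cv2.imread("pics/top0.png")[160:300,200:370];b=cv2.imread("pics/side0.png")[210:340,190:360]
f=lambda i:cv2.resize(i,(800,int(800/i.shape[1]*i.shape[0])),interpolation=cv2.INTER_CUBIC)[:600]
a=cv2.resize(a,(400,330),interpolation=3);b=cv2.resize(b,None,fx=4.6,fy=4.6,interpolation=3)
cv2.imwrite("pics/s1.png",b)
a=cv2.imread("pics/top0.png")[160:300,200:370];cv2.imwrite("pics/t1.png",cv2.resize(a,None,fx=4,fy=4,interpolation=3))
E
```

```text
(no output)
```

View pics/t1.png

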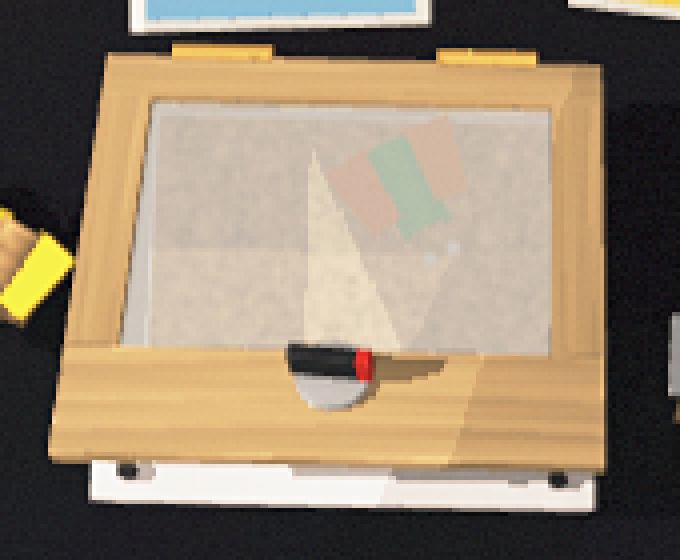

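View pics/s1.png

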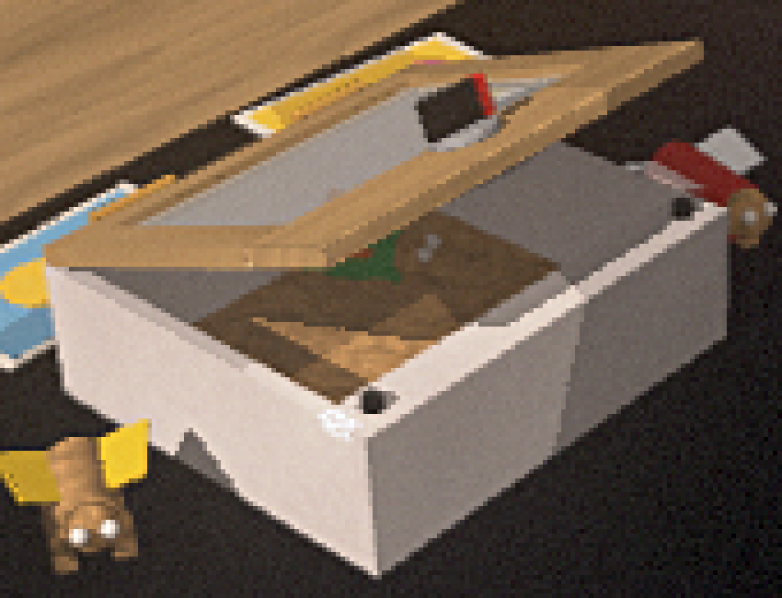

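```bash
cat > h.py <<'E'
import cv2,numpy as np
from station import sensors, optics, robot
def cal(n):
    c=optics.get_calibration(n);f=240/np.tan(np.radians(c["vfov"]/2));K=np.array([[f,0,c["cx"]],[0,f,c["cy"]],[0,0,1]])
    if n=="wrist":
        s=sensors.state();T=np.eye(4);T[:3,:3]=s["orientation"];T[:3,3]=s["tool_pos"];T=np.linalg.inv(T@c["tool_from_camera"]);return K,T[:3,:3],T[:3,3]
    return K,cv2.Rodrigues(np.array(c["rvec"]))[0],np.array(c["tvec"]).ravel()
def ray(n,p):
    K,R,t=cal(n);return -R.T@t,R.T@np.linalg.inv(K)@np.array([p[0],p[1],1])
def plane(n,p,z):
    o,d=ray(n,p);return o+d*(z-o[2])/d[2]
def tri(pt,ps):
    P=[K@np.c_[R,t] for K,R,t in (cal("top"),cal("side"))]
    X=cv2.triangulatePoints(P[0],P[1],np.array(pt,float).reshape(2,1),np.array(ps,float).reshape(2,1)).ravel();return X[:3]/X[3]
E
python3 - <<'E'
from h import *
np.set_printoptions(precision=4,suppress=True)
T=lambda a:(a[0]/4+200-.4,a[1]/4+160-.4);S=lambda a:(a[0]/4.6+190-.4,a[1]/4.6+210-.4)
fl,fr,bl,br=[plane("top",T(p),z) for p,z in(((90,500),.09),((595,511),.09),((107,54),.101),((603,66),.101))]
print("top",fl,fr,bl,br,np.linalg.norm(fl-fr),np.degrees(np.arctan2(fr[0]-fl[0],fl[1]-fr[1])))
sl,sr,sb=[plane("side",S(p),z) for p,z in(((372,436),.09),((728,207),.09),((375,577),0))]
print("side",sl,sr,sb,np.linalg.norm(sl-sr))
for n,a,b in(("lidFR",(605,468),(702,42)),("lidFL",(50,460),(325,248)),("blade red end top",(372,350),(487,75)),("blade black end top",(290,345),(420,97)),("bumpL",(128,470),(375,400)),("bumpR",(558,480),(683,208))):print(n,tri(T(a),S(b)))
E
```

```text
top [0.4822 0.2295 0.09  ] [ 0.4817 -0.0708  0.09  ] [0.7512 0.2297 0.101 ] [ 0.7506 -0.0712  0.101 ] 0.30024291693633737 -0.0895688621584894
side [0.4836 0.2216 0.09  ] [ 0.485  -0.0763  0.09  ] [0.485  0.2265 0.    ] 0.29792059502057255
lidFR [ 0.5018 -0.0701  0.1968]
lidFL [0.5006 0.227  0.1985]
blade red end top [0.559  0.0536 0.2067]
blade black end top [0.5627 0.0989 0.2099]
bumpL [0.499  0.2054 0.0968]
bumpR [ 0.4985 -0.0489  0.0968]
```

```bash
python3 -m handwheel '[{"xyz":[0,0,-0.25],"angular":[0,0,-1],"claw":0},{"xyz":[0,0,-0.25],"angular":[0,0,-1],"claw":0},{"xyz":[0,0,0],"angular":[0,0,-1],"claw":0},{"xyz":[0,0,0],"angular":[0,0,-1],"claw":0},{"xyz":[0,0,0],"angular":[0,0,-1],"claw":0},{"xyz":[0,0,0],"angular":[0,0,-1],"claw":0},{"xyz":[0,0,0],"angular":[0,0,-1],"claw":0},{"xyz":[0,0,0],"angular":[0,0,-1],"claw":0},{"xyz":[0,0,0],"angular":[0,0,-1],"claw":0},{"xyz":[0,0,0],"angular":[0,0,-1],"claw":0},{"xyz":[0,0,0],"angular":[0,0,-0.75],"claw":0}]' 60
python3 -m handwheel '[{"xyz":[0.34,-0.8,0],"angular":[0,0,0],"claw":0},{"xyz":[0.34,-0.8,0],"angular":[0,0,0],"claw":0},{"xyz":[0.34,-0.8,0],"angular":[0,0,0],"claw":0},{"xyz":[0.34,-0.8,0],"angular":[0,0,0],"claw":0},{"xyz":[0.34,-0.8,0],"angular":[0,0,0],"claw":0},{"xyz":[0.34,-0.8,0],"angular":[0,0,0],"claw":0},{"xyz":[0.34,-0.8,0],"angular":[0,0,0],"claw":0},{"xyz":[0.34,-0.8,0],"angular":[0,0,0],"claw":0},{"xyz":[0.34,-0.8,0],"angular":[0,0,0],"claw":0},{"xyz":[0.34,-0.8,0],"angular":[0,0,0],"claw":0},{"xyz":[0.34,-0.8,0],"angular":[0,0,0],"claw":0},{"xyz":[0.34,-0.8,0],"angular":[0,0,0],"claw":0},{"xyz":[0,0,0],"angular":[0,0,0],"claw":0},{"xyz":[0,0,0],"angular":[0,0,0],"claw":0}]'
```

```text
t: 1.48
tool_pos: [0.2688, -0.5639, 0.2608]
orientation: [[1.0, 0.003, -0.0], [0.003, -1.0, 0.001], [-0.0, -0.001, -1.0]]
ft_force: [0.3, -1.0, -0.1]
opening: 0.003
t: 3.22
tool_pos: [0.5133, 0.0117, 0.2609]
orientation: [[1.0, 0.001, -0.001], [0.001, -1.0, -0.0], [-0.001, 0.0, -1.0]]
ft_force: [-0.3, -0.3, 0.1]
opening: 0.001
```

```bash
python3 -m handwheel '[{"xyz":[0,0,0.25],"angular":[0,0,0],"claw":0},{"xyz":[0,0,0.25],"angular":[0,0,0],"claw":0},{"xyz":[0,0,0.25],"angular":[0,0,0],"claw":0},{"xyz":[0,0,0.25],"angular":[0,0,0],"claw":0},{"xyz":[0,0,0.2],"angular":[0,0,0],"claw":0},{"xyz":[0,0,0.2],"angular":[0,0,0],"claw":0},{"xyz":[0,0,0.1],"angular":[0,0,0],"claw":0},{"xyz":[0,0,0.1],"angular":[0,0,0],"claw":0}]'
python3 -m handwheel '[{"xyz":[0,0,0.1],"angular":[0,0,0],"claw":0},{"xyz":[0,0,0.1],"angular":[0,0,0],"claw":0},{"xyz":[0,0,0.1],"angular":[0,0,0],"claw":0},{"xyz":[0,0,0.1],"angular":[0,0,0],"claw":0},{"xyz":[0,0,0.1],"angular":[0,0,0],"claw":0},{"xyz":[0,0,0.1],"angular":[0,0,0],"claw":0},{"xyz":[0,0,0.1],"angular":[0,0,0],"claw":0},{"xyz":[0,0,0],"angular":[0,0,0],"claw":0}]'
```

```text
t: 4.22
tool_pos: [0.5141, 0.0118, 0.1651]
orientation: [[1.0, -0.0, 0.0], [-0.0, -1.0, -0.0], [0.0, 0.0, -1.0]]
ft_force: [-0.4, 0.2, 0.5]
opening: 0.001
t: 5.22
tool_pos: [0.5136, 0.0118, 0.1228]
orientation: [[1.0, -0.0, -0.001], [-0.0, -1.0, -0.0], [-0.001, 0.0, -1.0]]
ft_force: [-0.8, -0.2, 0.2]
opening: -0.001
```

```bash
python3 -m handwheel '[{"xyz":[0,0,0.08],"angular":[0,0,0],"claw":0},{"xyz":[0,0,0.08],"angular":[0,0,0],"claw":0},{"xyz":[0,0,0],"angular":[0,0,0],"claw":0}]'
python3 -m handwheel '[{"xyz":[0,0,0.05],"angular":[0,0,0],"claw":0},{"xyz":[0,0,0],"angular":[0,0,0],"claw":0},{"xyz":[0,0,0],"angular":[0,0,0],"claw":0}]'
python3 - <<'E'
from h import *
for n in("side","wrist"):cv2.imwrite(f"pics/{n}2.png",optics.get_image(n))
a=cv2.imread("pics/side2.png")[190:340,190:390];b=cv2.imread("pics/wrist2.png")
cv2.imwrite("pics/c2.png",np.hstack([cv2.resize(a,(400,300),interpolation=3),cv2.resize(b,(400,300))]))
E
```

```text
t: 5.6
tool_pos: [0.5136, 0.0118, 0.1133]
orientation: [[1.0, -0.0, -0.001], [-0.0, -1.0, -0.0], [-0.001, 0.0, -1.0]]
ft_force: [0.0, -0.5, -0.1]
opening: -0.001
t: 5.98
tool_pos: [0.5139, 0.0118, 0.1107]
orientation: [[1.0, -0.0, 0.0], [-0.0, -1.0, 0.0], [0.0, -0.0, -1.0]]
ft_force: [-0.1, 0.3, 0.2]
opening: -0.001
```

View pics/c2.png

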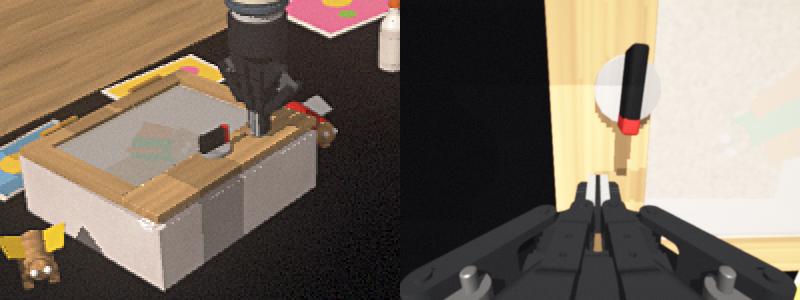

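Lid is down on its bumpers (side panel). In the wrist panel the knob blade is upright at about (365,140) full-size px, red end towards -y. Measuring it there.

```bash
python3 - <<'E'
from h import *
np.set_printoptions(precision=4,suppress=True)
im=cv2.imread("pics/wrist2.png").astype(int);sub=im[40:240,290:450]
blk=(sub.max(2)<60);blk[:, :0]=0
red=(sub[...,2]>130)&(sub[...,1]<70)
for n,m in(("black",blk),("red",red)):
    m=m.astype(np.uint8);k,l,st,c=cv2.connectedComponentsWithStats(m)
    i=1+np.argmax(st[1:,4]);print(n,st[i],c[i]+[290,40]);ys,xs=np.where(l==i)
    if n=="black":
        mm=(l==i)
    else: mm=mm|(l==i)
cn=cv2.findContours(mm.astype(np.uint8),0,1)[0];cn=max(cn,key=cv2.contourArea)
r=cv2.boxPoints(cv2.minAreaRect(cn))+[290,40];print(r)
for p in r:print(plane("wrist",p,.138))
K=(im[40:240,290:450]);g=(K.min(2)>150)&(K.max(2)-K.min(2)<25)
# disc (grey) 
k,l,st,c=cv2.connectedComponentsWithStats(g.astype(np.uint8));
for i in range(1,k):
    if st[i,4]>150:print("disc?",st[i],c[i]+[290,40],plane("wrist",c[i]+[290,40],.121))
cv2.imwrite("pics/k.png",cv2.resize(im[20:240,270:470].astype(np.uint8),None,fx=2.7,fy=2.7,interpolation=3))
E
```

```text
black [  62   31   45  120 3892] [373.6059 129.8977]
red [ 59 145  35  31 380] [363.0474 200.9289]
[[346.1902 212.9142]
 [363.1516  68.0898]
 [397.5092  72.1137]
 [380.5478 216.938 ]]
[0.5251 0.0568 0.138 ]
[0.5293 0.1024 0.138 ]
[0.5399 0.1013 0.138 ]
[0.537  0.0554 0.138 ]
disc? [   95     0    65   200 10199] [423.2627 144.9698] [0.5548 0.079  0.121 ]
disc? [  21   48   49  106 3430] [336.1466 139.5539] [0.5222 0.081  0.121 ]
```

View pics/k.png

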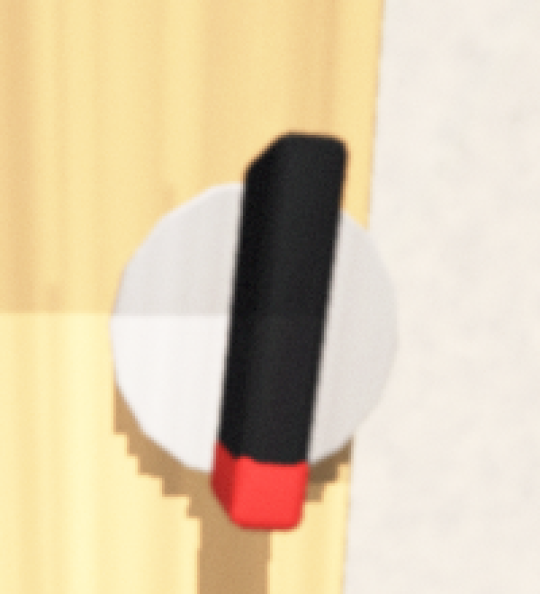

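The crop shows the blade's top face from about (318,140) at the black end to (270,525) at the red end, with the disc centred near (255,328).

```bash
python3 - <<'E'
from h import *
np.set_printoptions(precision=4,suppress=True)
C=lambda x,y:(x/2.7+270,y/2.7+20)
a=plane("wrist",C(318,138),.138);b=plane("wrist",C(270,527),.138);print(a,b,(a+b)/2,np.linalg.norm(a-b),np.degrees(np.arctan2(a[0]-b[0],a[1]-b[1])))
print(plane("wrist",C(255,328),.121),[plane("wrist",C(x,328),.121) for x in(111,398)])
print(sensors.state()["qpos"])
E
```

```text
[0.5369 0.1016 0.138 ] [0.5334 0.056  0.138 ] [0.5351 0.0788 0.138 ] 0.045695762260460245 4.4700448933384545
[0.5328 0.0802 0.121 ] [array([0.5129, 0.0803, 0.121 ]), array([0.5526, 0.0802, 0.121 ])]
[ -0.0147  25.4657 111.8493  -0.0011  42.6756  -0.0002]
```

```bash
python3 -m handwheel '[{"xyz":[0,0,-0.5],"angular":[0,0,0],"claw":0},{"xyz":[0,0,-0.5],"angular":[0,0,0],"claw":30},{"xyz":[0,0,-0.4],"angular":[0,0,0],"claw":40},{"xyz":[0.11,-0.4,0],"angular":[0,0,0],"claw":40},{"xyz":[0.11,-0.4,0],"angular":[0,0,0],"claw":40},{"xyz":[0.12,-0.32,0],"angular":[0,0,0],"claw":40},{"xyz":[0,0,0],"angular":[0,0,0.75],"claw":40},{"xyz":[0,0,0.4],"angular":[0,0,0],"claw":40},{"xyz":[0,0,0.3],"angular":[0,0,0],"claw":40},{"xyz":[0,0,0],"angular":[0,0,0],"claw":40}]' 40
python3 - <<'E'
from h import *
a=optics.get_image("wrist");print(cal("wrist"));b=optics.get_image("side")[190:340,190:390]
cv2.imwrite("pics/c3.png",np.hstack([cv2.resize(b,(400,300),interpolation=3),cv2.resize(a,(400,300))]))
E
```

```text
t: 7.32
tool_pos: [0.5334, 0.079, 0.1514]
orientation: [[0.997, -0.079, -0.003], [-0.079, -0.997, -0.0], [-0.003, 0.001, -1.0]]
ft_force: [-0.1, 0.3, 0.3]
opening: 0.469
(array([[347.05516226,   0.        , 316.17674367],
       [  0.        , 347.05516226, 234.74781578],
       [  0.        ,   0.        ,   1.        ]]), array([[ 9.96830198e-01, -7.95557591e-02, -6.62191975e-04],
       [-7.61729041e-02, -9.56779294e-01,  2.80661844e-01],
       [-2.29618376e-02, -2.79721760e-01, -9.59806486e-01]]), array([-0.52677015,  0.10178122,  0.3389883 ]))
```

View pics/c3.png

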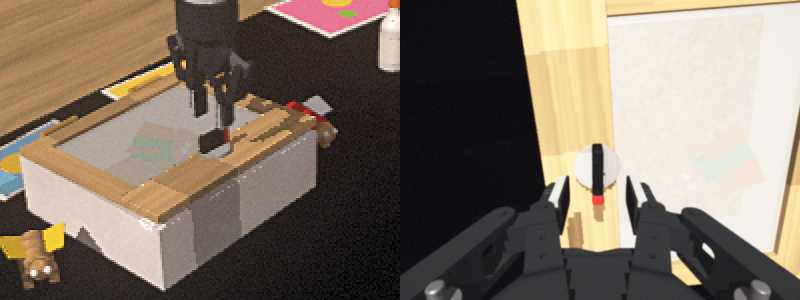

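The blade is aligned midway between the open fingers (wrist panel x≈598 against a finger midpoint of ≈596). Descending and gripping.

```bash
python3 -m handwheel '[{"xyz":[0,0,0.15],"angular":[0,0,0],"claw":40},{"xyz":[0,0,0.15],"angular":[0,0,0],"claw":40},{"xyz":[0,0,0.13],"angular":[0,0,0],"claw":40},{"xyz":[0,0,0],"angular":[0,0,0],"claw":40}]'
python3 -m handwheel '[{"xyz":[0,0,0],"angular":[0,0,0],"claw":0},{"xyz":[0,0,0],"angular":[0,0,0],"claw":0},{"xyz":[0,0,0],"angular":[0,0,0],"claw":0},{"xyz":[0,0,0],"angular":[0,0,0],"claw":0},{"xyz":[0,0,0],"angular":[0,0,0],"claw":0},{"xyz":[0,0,0],"angular":[0,0,0],"claw":0}]' 60
python3 -c "
from h import *
s=sensors.state();print(s['ft_force'],s['ft_torque'],s['opening']*85.4)"
```

```text
t: 7.92
tool_pos: [0.5337, 0.0789, 0.1261]
orientation: [[0.997, -0.079, -0.002], [-0.079, -0.997, -0.0], [-0.002, 0.0, -1.0]]
ft_force: [-1.0, 0.0, 1.1]
opening: 0.469
t: 8.68
tool_pos: [0.5332, 0.079, 0.1268]
orientation: [[0.997, -0.079, -0.002], [-0.079, -0.997, 0.0], [-0.002, 0.0, -1.0]]
ft_force: [-5.8, 1.5, 2.5]
opening: 0.085
[-5.84890417  1.49560627  2.50292368] [ 0.30055626  1.05343275 -0.01367059] 7.283285445397146
```

```bash
python3 -m handwheel '[{"xyz":[-0.01,0,0.03],"angular":[0,0,0],"claw":0},{"xyz":[-0.01,0,0.03],"angular":[0,0,0],"claw":0},{"xyz":[0,0,0],"angular":[0,0,0],"claw":0}]'
python3 -m handwheel '[{"xyz":[0,0,0.02],"angular":[0,0,0],"claw":0},{"xyz":[0,0,0],"angular":[0,0,0],"claw":0},{"xyz":[0,0,0],"angular":[0,0,0],"claw":0}]'
python3 -c "
from h import *
s=sensors.state();print(s['ft_force'],s['ft_torque'],s['opening']*85.4)"
```

```text
t: 9.05
tool_pos: [0.5328, 0.0791, 0.1237]
orientation: [[0.997, -0.079, -0.001], [-0.079, -0.997, -0.0], [-0.001, 0.0, -1.0]]
ft_force: [-5.0, -0.1, 4.2]
opening: 0.077
t: 9.43
tool_pos: [0.5327, 0.079, 0.1228]
orientation: [[0.997, -0.079, -0.001], [-0.079, -0.997, -0.0], [-0.001, 0.0, -1.0]]
ft_force: [-7.4, 0.5, 8.5]
opening: 0.082
[-7.41534269  0.45651635  8.53454529] [0.12348824 1.02947886 0.01560649] 7.006801355894858
```

```bash
python3 -m handwheel '[{"xyz":[-0.01,0,0.02],"angular":[0,0,0],"claw":0},{"xyz":[0,0,0],"angular":[0,0,0],"claw":0},{"xyz":[0,0,0],"angular":[0,0,0],"claw":0}]'
python3 -m handwheel '[{"xyz":[-0.01,0,0.02],"angular":[0,0,0],"claw":0},{"xyz":[0,0,0],"angular":[0,0,0],"claw":0},{"xyz":[0,0,0],"angular":[0,0,0],"claw":0}]'
python3 -c "
from h import *
s=sensors.state();print(s['ft_force'],s['ft_torque'],s['opening']*85.4)"
```

```text
t: 9.8
tool_pos: [0.5326, 0.0791, 0.1219]
orientation: [[0.997, -0.079, 0.0], [-0.079, -0.997, -0.0], [0.0, 0.0, -1.0]]
ft_force: [-5.6, -0.9, 10.3]
opening: 0.087
t: 10.18
tool_pos: [0.5324, 0.0791, 0.121]
orientation: [[0.997, -0.079, 0.001], [-0.079, -0.997, -0.0], [0.001, -0.0, -1.0]]
ft_force: [-6.1, -0.4, 11.5]
opening: 0.084
[-6.06571641 -0.36429219 11.52970337] [-0.06048773  0.81446927  0.00196374] 7.138843271445586
```

```bash
python3 -m handwheel '[{"xyz":[-0.01,0,0.02],"angular":[0,0,0],"claw":0},{"xyz":[0,0,0],"angular":[0,0,0],"claw":0},{"xyz":[0,0,0],"angular":[0,0,0],"claw":0}]'
python3 -m handwheel '[{"xyz":[-0.01,0,0.01],"angular":[0,0,0],"claw":0},{"xyz":[0,0,0],"angular":[0,0,0],"claw":0},{"xyz":[0,0,0],"angular":[0,0,0],"claw":0}]'
python3 -c "
from h import *
s=sensors.state();print(s['ft_force'],s['ft_torque'],s['opening']*85.4)"
```

```text
t: 10.55
tool_pos: [0.5324, 0.0791, 0.1201]
orientation: [[0.997, -0.079, 0.003], [-0.079, -0.997, -0.0], [0.003, -0.0, -1.0]]
ft_force: [-5.9, -1.6, 14.1]
opening: 0.081
t: 10.92
tool_pos: [0.5322, 0.0791, 0.1199]
orientation: [[0.997, -0.079, 0.004], [-0.079, -0.997, -0.0], [0.004, -0.0, -1.0]]
ft_force: [-5.0, -1.1, 15.2]
opening: 0.085
[-4.97492647 -1.09736897 15.15165068] [-0.20746344  0.55623972  0.00941134] 7.26306220936127
```

```bash
cat > s.py <<'E'
from h import *
np.set_printoptions(precision=3,suppress=True)
s=sensors.state();R=np.array(s["orientation"]);print("rot",round(np.degrees(np.arctan2(-R[1,0],R[0,0])),2),"p",s["tool_pos"],"F",s["ft_force"],"T",s["ft_torque"],"q6",s["qpos"][5],"tau6",s["tau"][5])
E
python3 s.py
python3 -m handwheel '[{"xyz":[0,0,0],"angular":[0,0,0.5],"claw":0},{"xyz":[0,0,0],"angular":[0,0,0.5],"claw":0},{"xyz":[0,0,0],"angular":[0,0,0.5],"claw":0},{"xyz":[0,0,0],"angular":[0,0,0],"claw":0}]' >/dev/null; python3 s.py
python3 -m handwheel '[{"xyz":[0,0,0],"angular":[0,0,0.5],"claw":0},{"xyz":[0,0,0],"angular":[0,0,0.5],"claw":0},{"xyz":[0,0,0],"angular":[0,0,0],"claw":0}]' >/dev/null; python3 s.py
```

```text
rot 4.5 p [0.532 0.079 0.12 ] F [-4.975 -1.097 15.152] T [-0.207  0.556  0.009] q6 11.736185140937312 tau6 0.003993040008936077
rot 13.54 p [0.532 0.079 0.12 ] F [-4.179 -2.168 15.429] T [-0.358  0.653 -0.081] q6 20.773521051489173 tau6 0.15309814363718033
rot 19.54 p [0.532 0.079 0.12 ] F [-4.959 -1.978 15.651] T [-0.323  0.635 -0.075] q6 26.77485044559405 tau6 0.15338201075792313
```

```bash

python3 -m handwheel '[{"xyz":[0,0,0],"angular":[0,0,0.5],"claw":0},{"xyz":[0,0,0],"angular":[0,0,0.5],"claw":0},{"xyz":[0,0,0],"angular":[0,0,0.5],"claw":0},{"xyz":[0,0,0],"angular":[0,0,0],"claw":0}]' >/dev/null; python3 s.py
python3 -m handwheel '[{"xyz":[0,0,0],"angular":[0,0,0.5],"claw":0},{"xyz":[0,0,0],"angular":[0,0,0.5],"claw":0},{"xyz":[0,0,0],"angular":[0,0,0.5],"claw":0},{"xyz":[0,0,0],"angular":[0,0,0],"claw":0}]' >/dev/null; python3 s.py
python3 -m handwheel '[{"xyz":[0,0,0],"angular":[0,0,0.5],"claw":0},{"xyz":[0,0,0],"angular":[0,0,0.5],"claw":0},{"xyz":[0,0,0],"angular":[0,0,0],"claw":0}]' >/dev/null; python3 s.py
```

```text
rot 28.53 p [0.532 0.079 0.12 ] F [-5.717 -1.746 15.234] T [-0.447  0.587 -0.031] q6 35.77295617085536 tau6 0.15339181758463383
rot 37.53 p [0.532 0.079 0.12 ] F [-4.916 -1.699 14.753] T [-0.499  0.68  -0.075] q6 44.77448605463585 tau6 0.15350593719631433
rot 43.53 p [0.532 0.079 0.12 ] F [-4.387 -1.904 15.318] T [-0.578  0.654 -0.056] q6 50.773025567524115 tau6 0.15376729890704155
```

```bash

for i in 1; do
python3 -m handwheel '[{"xyz":[0,0,0],"angular":[0,0,0.5],"claw":0},{"xyz":[0,0,0],"angular":[0,0,0],"claw":0}]' >/dev/null; python3 s.py
python3 -m handwheel '[{"xyz":[0,0,0],"angular":[0,0,0.5],"claw":0},{"xyz":[0,0,0],"angular":[0,0,0],"claw":0}]' >/dev/null; python3 s.py
python3 -m handwheel '[{"xyz":[0,0,0],"angular":[0,0,0.5],"claw":0},{"xyz":[0,0,0],"angular":[0,0,0],"claw":0}]' >/dev/null; python3 s.py; done
```

```text
rot 46.53 p [0.532 0.079 0.12 ] F [-5.063 -1.637 15.098] T [-0.544  0.694 -0.048] q6 53.774086872428384 tau6 0.14854291453957558
rot 49.53 p [0.532 0.079 0.12 ] F [-4.796 -1.52  14.858] T [-0.551  0.729 -0.132] q6 56.774538987937134 tau6 0.14863621909171343
rot 52.53 p [0.532 0.079 0.12 ] F [-4.891 -2.827 14.949] T [-0.614  0.708 -0.042] q6 59.77372829563404 tau6 0.14868075493723154
```

```bash

python3 -m handwheel '[{"xyz":[0,0,0],"angular":[0,0,0.4],"claw":0},{"xyz":[0,0,0],"angular":[0,0,0],"claw":0}]' >/dev/null; python3 s.py
python3 -m handwheel '[{"xyz":[0,0,0],"angular":[0,0,0.4],"claw":0},{"xyz":[0,0,0],"angular":[0,0,0],"claw":0}]' >/dev/null; python3 s.py
python3 -m handwheel '[{"xyz":[0,0,0],"angular":[0,0,0.4],"claw":0},{"xyz":[0,0,0],"angular":[0,0,0],"claw":0}]' >/dev/null; python3 s.py
```

```text
rot 54.92 p [0.532 0.079 0.12 ] F [-5.151 -1.989 14.715] T [-0.632  0.727 -0.029] q6 62.16653799215318 tau6 0.10505345184355974
rot 57.32 p [0.532 0.079 0.12 ] F [-5.38  -2.402 14.501] T [-0.617  0.777 -0.039] q6 64.56650182106972 tau6 0.1050802250392735
rot 59.72 p [0.532 0.079 0.12 ] F [-4.088 -2.986 15.397] T [-0.67   0.751 -0.087] q6 66.96553665199222 tau6 0.10513778775930405
```

```bash

python3 -m handwheel '[{"xyz":[0,0,0],"angular":[0,0,0.4],"claw":0},{"xyz":[0,0,0],"angular":[0,0,0],"claw":0}]' >/dev/null; python3 s.py
python3 -m handwheel '[{"xyz":[0,0,0],"angular":[0,0,0.4],"claw":0},{"xyz":[0,0,0],"angular":[0,0,0],"claw":0}]' >/dev/null; python3 s.py
python3 -m handwheel '[{"xyz":[0,0,0],"angular":[0,0,0.4],"claw":0},{"xyz":[0,0,0],"angular":[0,0,0],"claw":0}]' >/dev/null; python3 s.py
```

```text
rot 62.12 p [0.532 0.079 0.12 ] F [-4.616 -2.861 15.359] T [-0.67   0.755 -0.098] q6 69.3664760934149 tau6 0.10516158537939191
rot 64.52 p [0.532 0.079 0.12 ] F [-4.205 -3.156 15.75 ] T [-0.699  0.749 -0.072] q6 71.76613692898266 tau6 0.10520424228161573
rot 66.92 p [0.532 0.079 0.12 ] F [-5.104 -2.274 15.61 ] T [-0.672  0.736 -0.06 ] q6 74.16516781082622 tau6 0.10524168843403459
```

```bash

python3 -m handwheel '[{"xyz":[0,0,0],"angular":[0,0,0.4],"claw":0},{"xyz":[0,0,0],"angular":[0,0,0],"claw":0}]' >/dev/null; python3 s.py
python3 -m handwheel '[{"xyz":[0,0,0],"angular":[0,0,0.4],"claw":0},{"xyz":[0,0,0],"angular":[0,0,0],"claw":0}]' >/dev/null; python3 s.py
python3 -m handwheel '[{"xyz":[0,0,0],"angular":[0,0,0.4],"claw":0},{"xyz":[0,0,0],"angular":[0,0,0],"claw":0}]' >/dev/null; python3 s.py
```

```text
rot 69.32 p [0.532 0.079 0.12 ] F [-5.182 -2.737 15.447] T [-0.688  0.752 -0.045] q6 76.56582005028426 tau6 0.10527512524276972
rot 71.72 p [0.532 0.079 0.12 ] F [-4.68  -3.899 15.99 ] T [-0.712  0.776 -0.112] q6 78.96833261646422 tau6 0.10528841754421592
rot 74.12 p [0.532 0.079 0.12 ] F [-4.491 -3.744 14.756] T [-0.705  0.817 -0.052] q6 81.36585213200726 tau6 0.10529580060392618
```

```bash

python3 -m handwheel '[{"xyz":[0,0,0],"angular":[0,0,0.4],"claw":0},{"xyz":[0,0,0],"angular":[0,0,0],"claw":0}]' >/dev/null; python3 s.py
python3 -m handwheel '[{"xyz":[0,0,0],"angular":[0,0,0.3],"claw":0},{"xyz":[0,0,0],"angular":[0,0,0],"claw":0}]' >/dev/null; python3 s.py
python3 - <<'E'
from h import *
a=optics.get_image("wrist");b=optics.get_image("side")[190:340,190:390]
cv2.imwrite("pics/c4.png",np.hstack([cv2.resize(b,(400,300),interpolation=3),cv2.resize(a[100:400,120:520],(400,300))]))
E
```

```text
rot 76.52 p [0.532 0.079 0.12 ] F [-5.533 -3.243 15.412] T [-0.695  0.781 -0.086] q6 83.76493978263078 tau6 0.12004726566374302
rot 78.3 p [0.532 0.079 0.12 ] F [-5.498 -2.813 15.162] T [-0.686  0.819  0.034] q6 85.55085361545068 tau6 0.15010352712124586
```

View pics/c4.png

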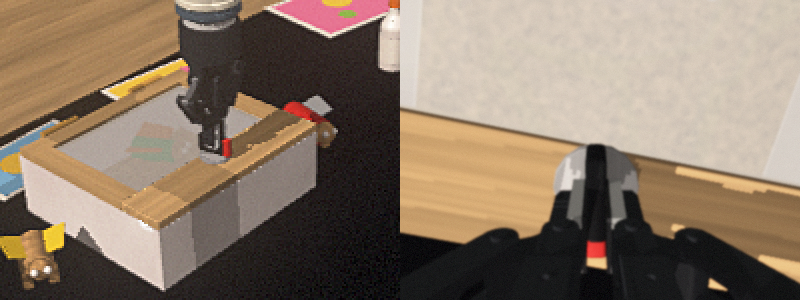

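The red end has turned to the front with the fingers, and wrist-joint torque has begun to rise (0.105 → 0.150) at about 76°: this looks like the stop.

```bash

python3 -m handwheel '[{"xyz":[0,0,0],"angular":[0,0,0.3],"claw":0},{"xyz":[0,0,0],"angular":[0,0,0],"claw":0},{"xyz":[0,0,0],"angular":[0,0,0],"claw":0}]' >/dev/null; python3 s.py
python3 -m handwheel '[{"xyz":[0,0,0],"angular":[0,0,0.3],"claw":0},{"xyz":[0,0,0],"angular":[0,0,0],"claw":0},{"xyz":[0,0,0],"angular":[0,0,0],"claw":0}]' >/dev/null; python3 s.py
```

```text
rot 80.07 p [0.532 0.079 0.12 ] F [-3.947 -2.538 16.275] T [-0.669  0.854  0.122] q6 87.32913481455564 tau6 0.08358053863048553
rot 81.86 p [0.532 0.079 0.12 ] F [-3.428 -2.103 15.446] T [-0.747  0.798  0.179] q6 89.12277282778119 tau6 0.14883330557495356
```

Moment rise from the free-turning baseline (about -0.07 to +0.18, so 0.25 N m over 5.3°) matches the stop's stated stiffness. Now I'll ease the press so the tongue takes the load.

```bash

python3 -m handwheel '[{"xyz":[0,0,-0.02],"angular":[0,0,0],"claw":0},{"xyz":[0,0,0],"angular":[0,0,0],"claw":0},{"xyz":[0,0,0],"angular":[0,0,0],"claw":0}]' >/dev/null; python3 s.py
python3 -m handwheel '[{"xyz":[0,0,-0.02],"angular":[0,0,0],"claw":0},{"xyz":[0,0,0],"angular":[0,0,0],"claw":0},{"xyz":[0,0,0],"angular":[0,0,0],"claw":0}]' >/dev/null; python3 s.py
```

```text
rot 81.86 p [0.532 0.079 0.121] F [-2.098 -2.11  10.214] T [-0.727  0.497  0.163] q6 89.1213354584493 tau6 0.1739285560324788
rot 81.87 p [0.532 0.079 0.121] F [-1.65  -3.076  8.941] T [-0.803  0.293  0.169] q6 89.12370373306648 tau6 0.1812387490645051
```

```bash

python3 -m handwheel '[{"xyz":[0,0,-0.02],"angular":[0,0,0],"claw":0},{"xyz":[0,0,0],"angular":[0,0,0],"claw":0},{"xyz":[0,0,0],"angular":[0,0,0],"claw":0}]'; python3 s.py
python3 -m handwheel '[{"xyz":[0,0,-0.01],"angular":[0,0,0],"claw":0},{"xyz":[0,0,0],"angular":[0,0,0],"claw":0},{"xyz":[0,0,0],"angular":[0,0,0],"claw":0}]'; python3 s.py
```

```text
t: 18.65
tool_pos: [0.5321, 0.0789, 0.1222]
orientation: [[0.141, -0.99, 0.003], [-0.99, -0.141, -0.0], [0.001, -0.003, -1.0]]
ft_force: [0.4, -3.8, 6.0]
opening: 0.08
rot 81.89 p [0.532 0.079 0.122] F [ 0.41  -3.79   5.996] T [-1.138 -0.201  0.161] q6 89.13049160605449 tau6 0.18872860819101334
t: 19.02
tool_pos: [0.532, 0.0789, 0.1223]
orientation: [[0.141, -0.99, 0.003], [-0.99, -0.141, -0.001], [0.001, -0.002, -1.0]]
ft_force: [3.7, -3.9, -0.3]
opening: 0.085
rot 81.89 p [0.532 0.079 0.122] F [ 3.741 -3.935 -0.313] T [-1.043 -0.543  0.224] q6 89.13437205047619 tau6 0.18345809541642666
```

```bash

python3 -m handwheel '[{"xyz":[0,0,0],"angular":[0,0,0],"claw":12},{"xyz":[0,0,0],"angular":[0,0,0],"claw":20},{"xyz":[0,0,0],"angular":[0,0,0],"claw":35},{"xyz":[0,0,0],"angular":[0,0,0],"claw":35},{"xyz":[0,0,-0.15],"angular":[0,0,0],"claw":35},{"xyz":[0,0,-0.3],"angular":[0,0,0],"claw":35},{"xyz":[0,0,-0.5],"angular":[0,0,0],"claw":35},{"xyz":[0,0,-0.7],"angular":[0,0,0],"claw":35},{"xyz":[0,0,0],"angular":[0,0,0],"claw":35},{"xyz":[0,0,0],"angular":[0,0,0],"claw":35}]'; python3 s.py
python3 - <<'E'
from h import *
a=optics.get_image("wrist");b=optics.get_image("side")
cv2.imwrite("pics/w5.png",a);cv2.imwrite("pics/side5.png",b)
cv2.imwrite("pics/c5.png",np.hstack([cv2.resize(b[190:340,190:390],(400,300),interpolation=3),cv2.resize(a,(400,300))]))
E
```

```text
t: 20.27
tool_pos: [0.5305, 0.0792, 0.2213]
orientation: [[0.141, -0.99, 0.0], [-0.99, -0.141, 0.0], [-0.0, -0.0, -1.0]]
ft_force: [0.0, 0.3, -0.7]
opening: 0.409
rot 81.92 p [0.53  0.079 0.221] F [ 0.002  0.348 -0.658] T [ 0.082 -0.051 -0.003] q6 89.13823464680794 tau6 5.6723509942457895e-05
```

View pics/c5.png

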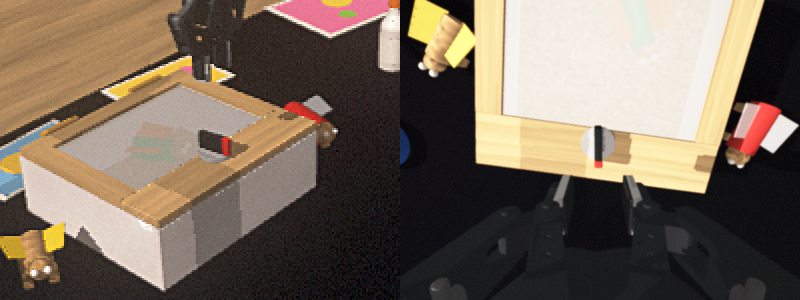

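```bash
python3 - <<'E'
from h import *
np.set_printoptions(precision=4,suppress=True)
im=cv2.imread("pics/w5.png");x0,y0=280,170
cv2.imwrite("pics/f1.png",np.hstack([cv2.resize(im[y0:290,x0:380],None,fx=4,fy=4,interpolation=3)]+[cv2.resize(cv2.imread(f"pics/side{k}.png")[285:315,255:280],(200,240),interpolation=3) .repeat(2,0)[:480] for k in(2,5)]))
sub=im[y0:290,x0:380].astype(int);red=((sub[...,2]>120)&(sub[...,1]<80)).astype(np.uint8);blk=((sub.max(2)<60)).astype(np.uint8)
for m in(red,blk):
    k,l,st,c=cv2.connectedComponentsWithStats(m);i=1+np.argmax(st[1:,4]);print(st[i],c[i]+[x0,y0])
k0=[cv2.imread(f"pics/side{k}.png") for k in(2,5)]
# vertical shift of lid front-left border vs case wall, subpixel
def sh(r):
    a,b=[cv2.cvtColor(i[r],cv2.COLOR_BGR2GRAY).astype(np.float32) for i in k0];return cv2.phaseCorrelate(a,b,cv2.createHanningWindow(a.shape[::-1],cv2.CV_32F))
print("lid corner",sh(np.s_[282:310,250:282]),"wall",sh(np.s_[312:345,256:300]))
E
```

```text
[32 87 11 10 62] [318.5161 260.8065]
[ 32  32  11  55 550] [317.2273 228.1164]
lid corner ((0.3112707364409477, 1.3843750586300452), 1.0755552341540655) wall ((0.47914285378116617, 0.00591483631365719), 1.0162261639112307)
```

View pics/f1.png

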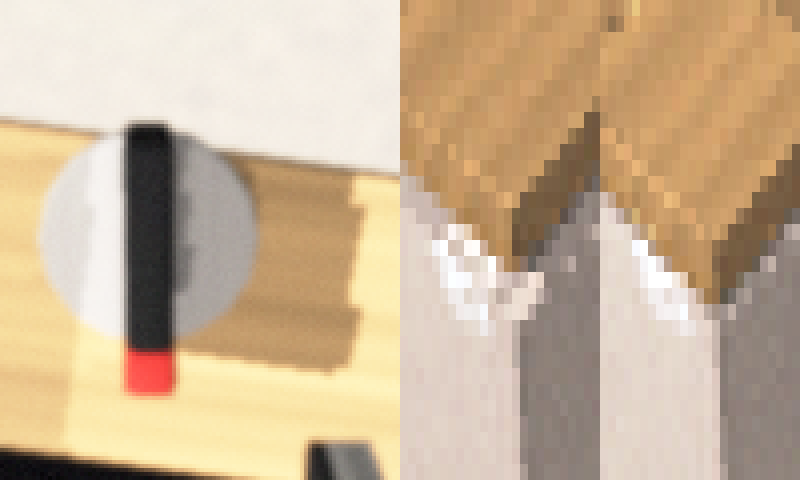

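Last check: the knob stands where I left it (about 82°, no visible spring-back). The lid corner is lower in the side view than when the lid rested on its bumpers, while the case wall has not moved vertically, so the latch is holding.

```bash
python3 -c "
from station import robot
print(robot.finish_job())"
```

```text
the job is handed in; nothing more can be done
None
```

The lid is shut and latched, the knob is against its stop, and I handed the job in at about 20 s of the 69 s allowed. The hand-in reports no verdict.

**What I did:** I pushed the lid down onto its bumpers with the closed fingers. I then gripped the blade, pressed down with about 15 N and turned the knob clockwise to about 82°. Next I eased the press until the tongue took the load, opened the fingers and lifted clear.

**What the last checks showed:**
- **Stop:** it was met at about 76°. The moment at the knob rose by about 0.25 N m over the last 5.3°, which matches the stated stiffness. That is within the 0.2 to 0.4 N m range and puts roughly 10 N on the stop.
- **Latch:** as I eased the press, the downward force fell from 6 N to 0 within 0.1 mm of lift, so the tongue was bearing on the front edge.
- **Lid:** after release, its front corner stood 1.4 px lower by image correlation (nearer 2 px by eye) than on the bumpers. That puts the lid at roughly 0.01 rad, though a measurement from the picture is only good to a few thousandths.
- **Knob:** it showed no visible spring-back after I let go.
- **Bystanders:** the bugs and bottle I could see in the last pictures looked untouched. I did not measure their positions or check the other things again.

**What disagreed:** the wrist moment read slightly negative (about -0.07 N m) while turning freely, where friction should have read positive. The wrist joint's own torque reading was also uneven. I therefore judged the stop from the rise in wrist moment, not its absolute value.

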